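# Set the evaporator's vacuum valve to its middle click

## Task

Two vacuum valves stand on the laboratory bench, one with a blue push-pull knob and one with a black. Pull the blue knob out from its pushed-in position to the middle click, where the rod rests halfway out, and let go of it. Leave the black knob's rod where it is set.

Things in the scene. Friction and masses are not known exactly. Their poses are not given: they have to be found in the camera images.
- blue_rod (a joint): how far the blue knob is pulled out (m): 0 pushed in (the start), 0.025 middle click, 0.050 fully out. A sprung detent draws it to the nearest of the three: 6 to 7 N pulls it out of a click; let go within 12 mm of the middle it snaps there and stays. A red pointer on the block's top moves with it past three dots 25 mm apart; the middle dot is yellow.
- blue_knob (a point): Blue knob: cylinder 30 mm in diameter, 28 mm long, lying level on the end of a 10 mm steel rod. This point is its centre, on the rod's axis, 75 mm above the bench; it moves with the knob. x axis: level, along the rod into the valve block, so pulling out moves the knob along -x; z up. Pushed in, it leaves 29 mm of bare rod behind it; its sides and top are free.
- black_knob (a point): Black knob: cylinder 30 mm in diameter, 28 mm long, lying level on the end of a 10 mm steel rod. This point is its centre, on the rod's axis, 75 mm above the bench; it moves with the knob. x axis: level, along the rod into the valve block, so pulling out moves the knob along -x; z up. It starts fully out, on a valve like the blue one.
- blue_valve: aluminium valve block of the blue knob, fixed to the bench: 100 mm long along the rod (x), 70 mm wide (y), 100 mm high, on a foot plate 130 x 100 mm. Origin: under the block's centre, at bench height. The rod leaves its front (-x) face, through a brass nut, towards the robot's side of the bench.
Mind the look-alikes: they are no part of the job. What is shaped like the blue_valve but purple is not meant.

How it is judged:
By the outcome, as a careful person would: the job done as asked, in the order asked, and still so for the second after the job is handed in, with the robot touching nothing.
It also fails if it takes over 32 s, if anything falls off the work surface, if the arm or the gripper's body presses on something with over 40 N, if the wrist force passes 120 N, or if a joint passes its speed limit or range.

## Robot

A 6-joint arm with a two-finger parallel gripper is mounted at the origin on the work surface. World frame = base frame: x ahead of the robot, y to its left, z up, the work surface at z = 0. Lengths are in mm, angles in rad, forces in N, time in s.
With the tool pointing down it reaches from about 300 to 775 mm from the base axis. Payload 14.6 kg.
Tool frame: the origin (TCP) lies on the front face of the gripper's body, between the roots of the fingers; the fingertips stand 97 mm ahead of it and the grasp point (between the pads) lies 78 mm ahead of it; z points along the fingers, y is the direction in which the jaws open and shut (so a half turn about z gives the same grasp; the last joint's range is limited). The gripper opens to 94 mm and grips with 3 to 60 N. Pads are 16 mm wide; open, the fingers measure 119 mm over their backs; the gripper's body (75 mm by 177 mm) begins 78 mm behind the grasp point.
Start: joints at [-1.185, 0.3, 1.521, -0, 1.321, -0.067], TCP at [240.609, -494.568, 302.646] pointing down, gripper open.
Joint ranges: [-3.03, 3.03], [-0.79, 2.21], [0.23, 2.52], [-1.04, 4.18], [0, 3.07], [-2.55, 2.55]. Speed limits (rad/s): [2.22, 2.22, 2.57, 3.14, 3.14, 3.14].

## Interface

Orientations are given as [roll, pitch, yaw] about the fixed x, y, z axes, in that order (R = Rz(yaw) Ry(pitch) Rx(roll)).
In Python, from cell import manip, eyes, finder gives the robot as it stands.
- The arm moves only by the tool drive_tool, never from a script. Its argument "rows" is a list of rows, each an object with "offset": the shift along the tool's x, y, z in mm, a list of three; "spin": the turn about the tool's z in degrees; "jaw": the finger opening in mm, from 0 to 94. In form: [{"offset": [dx, dy, dz], "spin": spin, "jaw": jaw}, ...]. A call has 1 to 20 rows; each row shifts and turns the commanded pose from where the row before left it, along the tool's axes as they then stand; what a row does not reach is not made up. A row lasts 1/10 s, in which the tool goes at most 50 mm and 8.59 degrees, less where a joint would pass 70% of its speed; a pose out of reach is approached as far as the arm can. A call is refused whole if a number of a shift passes 50 or a number of a turn 8.59, either way. A call with a gripper value outside its range is refused whole. The fingers move at their own pace and stop on an object; "force" is the grip in N (left out, the last holds). Time passes only in rows, so rows that do not move let the fingers close. It gives the time, the measured TCP pose, the force and the opening at its end, in the units of the state.
- manip.read_state(): the state, without advancing time (a new reading comes with each control period).
- eyes.camera(name): name is "side" or "top" or "wrist"; returns a dict with "color" (384x512x3 uint8, blue, green, red), "depth" (384x512 float32, mm along the optical axis (not along the pixel's ray), 0 where there is no reading), "vfov" (degrees; the focal length in pixels is half the picture's height over the tangent of half this angle, whatever the lens; pixels are square), "cx", "cy" (the principal point, pixels), "D" ([k1, k2, p1, p2, k3] as OpenCV has them; the pictures are not rectified), "rvec" (rotation vector, rad) and "tvec" (3), from world to camera coordinates, as OpenCV has them. Camera axes: x right, y down, z forward; pixel columns grow to the right and rows downward; lengths in mm; the calibration is good to about 2 mm. A picture is of the moment at which its call begins.
- manip.sign_off(): hands the job in, once; it reports no verdict.
Trained networks look in the newest picture that a camera, given by its name, has taken for a name from the list of things; names that differ only in an ending like _2 or _b are one class to them, and where a whole thing is asked for, a point or a joint stands for the part that bears it (a point fixed in the world has none). Each returns a list of dicts, best first, with "p" (0 to 1); they miss things now and then, are a little off and sometimes report something else, mostly with a low value. They report only what shows in the picture. A call takes as long as a camera call. They do not tell look-alikes from the thing itself.
- finder.find_in(camera, target): "uv" ([column, row] in pixels, amid what is visible of it).
The state is a dict: "clock": time; "joints": joint angles; "qd": joint speeds; "effort": joint torques, N m; "eef_pos": TCP position; "eef_rot": TCP orientation; "wrist_force": force on the tool from outside, world axes, zero at the start; "moment": the same for the moment, N m; "finger_gap": finger opening in mm.
Only numpy, scipy, OpenCV 4.12 (cv2) and the standard library are available. Lean on these libraries where they do the work, as an engineer would, in place of code of your own. Each camera call takes 0.05 s, during which the arm holds its last target. There are 200 camera calls.

## Working session

There is one attempt and no reset: what is moved stays moved. The work goes in short steps, Python scripts to look and compute and a tool call to move; the robot and the scene stay as the last step left them, time stands still between calls to the robot, and variables do not carry over. Pictures are saved under pics/ and viewed, about 8 in all and at most 12, crops included, and the job is handed in when it is done.

Besides the shell and the picture viewer there is one more tool, called after "Request:" by a JSON object that holds its "name" and its "arguments", one argument or row to a line. drive_tool: Moves the arm, as the interface text tells. Its arguments: {"type":"object","properties":{"rows":{"type":"array","items":{"type":"object","properties":{"offset":{"type":"array","items":{"type":"number"}},"spin":{"type":"number"},"jaw":{"type":"number"}}}},"force":{"type":"number"}},"required":["rows"]}

```bash
mkdir -p pics; cat > h.py <<'E'
import numpy as np, cv2
from cell import manip, eyes, finder
def cam(n):
    c=eyes.camera(n); h=c["color"].shape[0]; f=h/2/np.tan(np.radians(c["vfov"])/2)
    c["K"]=np.array([[f,0,c["cx"]],[0,f,c["cy"]],[0,0,1.]]); c["R"]=cv2.Rodrigues(np.array(c["rvec"],float))[0]
    c["t"]=np.array(c["tvec"],float).ravel(); c["D"]=np.array(c["D"],float); return c
def ray(c,uv):
    p=cv2.undistortPoints(np.array([[uv]],float),c["K"],c["D"])[0,0]
    return -c["R"].T@c["t"], c["R"].T@np.array([p[0],p[1],1])
def at_z(c,uv,z):
    o,d=ray(c,uv); return o+d*(z-o[2])/d[2]
def at_depth(c,uv):
    u,v=np.round(uv).astype(int); o,d=ray(c,uv); return o+d*float(np.median(c["depth"][v-1:v+2,u-1:u+2]))
def proj(c,P):
    return cv2.projectPoints(np.array(P,float).reshape(-1,3),np.array(c["rvec"],float),c["t"],c["K"],c["D"])[0].reshape(-1,2)
E
python3 - <<'E'
from h import *
print(manip.read_state())
ims=[]
for n in ["side","top"]:
    c=cam(n); cv2.imwrite(f"pics/{n}0.png",c["color"]); np.savez(f"{n}0.npz",**{k:c[k] for k in c})
    print(n,-c["R"].T@c["t"])
    for t in ["blue_knob","black_knob","blue_valve"]:
        for r in finder.find_in(n,t)[:3]: print(t,r["p"],r["uv"],at_depth(c,r["uv"]).round(),at_z(c,r["uv"],75 if "knob" in t else 100).round())
E
```

```text
{'clock': 0.0, 'joints': array([-1.18458752e+00,  3.00451201e-01,  1.52155699e+00, -1.17817128e-05,
        1.32073475e+00, -6.66016067e-02]), 'qd': array([-4.51397577e-04, -9.00874385e-04, -1.08108333e-03,  2.28377817e-04,
        9.13783223e-04, -4.73175461e-05]), 'effort': array([ 5.79701482e-04, -5.31805301e+01, -3.52736807e+01,  7.08931102e-02,
        2.43788684e-02, -1.12987107e-04]), 'eef_pos': array([ 240.55984242, -494.43426627,  302.10738133]), 'eef_rot': array([-3.14044415e+00, -6.51680899e-05,  4.52813294e-01]), 'wrist_force': array([-0.37858233, -0.13778251,  0.420925  ]), 'moment': array([-0.00543274, -0.02280574, -0.02190945]), 'finger_gap': 94.10463718533684}
side [338.82307357 661.06038148 657.28903107]
blue_knob 0.48 [230.5, 170.9] [ 565. -210.   86.] [ 569. -227.   75.]
blue_knob 0.42 [357.6, 125.9] [ 197. -554.   76.] [ 196. -556.   75.]
black_knob 0.61 [196.6, 312.7] [524. 262.  91.] [529. 251.  75.]
blue_valve 0.88 [200.3, 183.8] [ 642. -166.   67.] [ 625. -119.  100.]
blue_valve 0.82 [329.5, 138.8] [ 289. -485.   58.] [ 292. -405.  100.]
top [ 391.85825387 -116.26885286 1415.88143334]
blue_knob 0.66 [275.8, 168.3] [ 564. -207.   81.] [ 565. -207.   75.]
black_knob 0.48 [130.9, 177.9] [541. 265.  -1.] [533. 245.  75.]
blue_valve 0.69 [267.7, 138.8] [ 653. -181.   99.] [ 653. -181.  100.]
blue_valve 0.62 [369.7, 256.4] [ 293. -492.  101.] [ 293. -493.  100.]
```

View pics/top0.png

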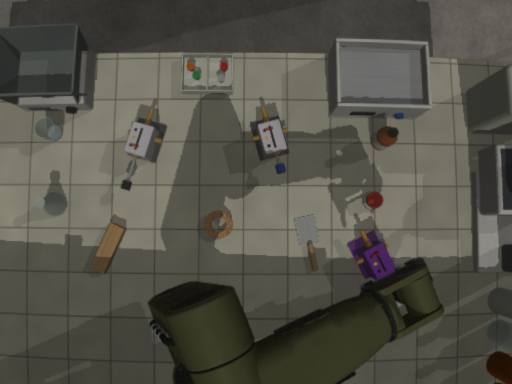

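View pics/side0.png

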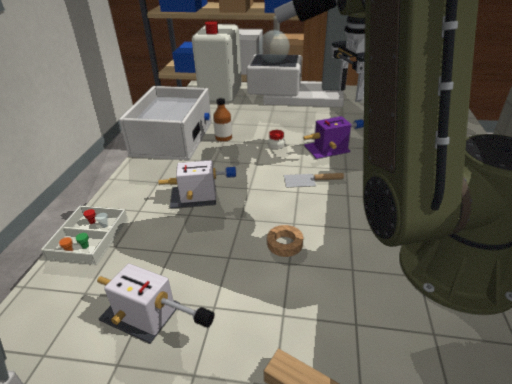

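The blue knob is at about top pixel (276,168), or (565,-207). The blue valve block is at (268,139). Black is at (131,178), and the purple look-alike is at (370,256). The knob-to-block distance of 92 mm matches the expected 93 mm. I'll move over the knob, staying a bit back from it, and look with the wrist camera.

Request:
{"name": "drive_tool", "arguments": {
  "rows": [
    {"offset":[29,-10,0],"spin":0,"jaw":94},
    {"offset":[29,-10,0],"spin":0,"jaw":94},
    {"offset":[29,-10,0],"spin":0,"jaw":94},
    {"offset":[29,-10,0],"spin":0,"jaw":94},
    {"offset":[29,-10,0],"spin":0,"jaw":94},
    {"offset":[29,-10,0],"spin":0,"jaw":94},
    {"offset":[29,-10,0],"spin":0,"jaw":94},
    {"offset":[29,-10,0],"spin":0,"jaw":94},
    {"offset":[29,-10,0],"spin":0,"jaw":94},
    {"offset":[29,-10,0],"spin":0,"jaw":94},
    {"offset":[29,-10,0],"spin":0,"jaw":94},
    {"offset":[29,-10,0],"spin":0,"jaw":94},
    {"offset":[0,0,0],"spin":4.7,"jaw":94},
    {"offset":[0,0,0],"spin":4.7,"jaw":94},
    {"offset":[0,0,0],"spin":0,"jaw":94},
    {"offset":[0,0,0],"spin":0,"jaw":94}
  ]
}}

```text
clock: 2.0
eef_pos: [501.0, -234.5, 302.6]
eef_rot: [-3.142, 0.0, 0.291]
wrist_force: [0.4, -0.7, -0.5]
finger_gap: 93.9
```

```bash
python3 - <<'E'
from h import *
s=manip.read_state(); print(s["clock"],s["eef_pos"],s["eef_rot"],s["wrist_force"],s["joints"])
c=cam("wrist"); cv2.imwrite("pics/w1.png",c["color"])
for t in ["blue_knob","blue_valve"]:
    for r in finder.find_in("wrist",t)[:3]: print(t,r["p"],r["uv"],at_depth(c,r["uv"]).round(1),at_z(c,r["uv"],75).round(1))
def cloud(c):
    v,u=np.mgrid[0:384,0:512]; p=cv2.undistortPoints(np.stack([u,v],-1).reshape(-1,1,2).astype(float),c["K"],c["D"])[:,0]
    d=c["depth"].reshape(-1,1); return (np.c_[p,np.ones(len(p))]*d-c["t"])@c["R"], d[:,0]>0
for n,cc in [("wrist",c),("top",dict(np.load("top0.npz")))]:
    X,ok=cloud(cc); b,g,r=cc["color"].reshape(-1,3).astype(int).T
    near=ok&(np.hypot(X[:,0]-653,X[:,1]+181)<80)&(abs(X[:,2]-100)<6)
    print(n,"top",near.sum(),cv2.minAreaRect(X[near,:2].astype(np.float32)))
    k=ok&(np.hypot(X[:,0]-565,X[:,1]+207)<40)&(b>1.5*g+10)&(b>1.5*r+10)&(X[:,2]>50)
    print("knob",k.sum(),X[k].mean(0) if k.sum() else 0,X[k].max(0) if k.sum() else 0,cv2.minAreaRect(X[k,:2].astype(np.float32)) if k.sum() else 0)
E
```

```text
2.0 [ 500.98344969 -234.47545079  302.64963901] [-3.14157767e+00  3.53097324e-07  2.90967883e-01] [ 0.35021087 -0.67959154 -0.45386874] [-5.03965742e-01  3.06914854e-01  1.51187681e+00  1.05625890e-05
  1.32281193e+00  7.75860109e-01]
blue_knob 0.7 [264.9, 105.9] [ 572.3 -220.    90.3] [ 572.3 -220.3   75. ]
blue_valve 0.98 [378.6, 354.6] [ 299.  -471.6    8.1] [ 347.3 -425.8   75. ]
blue_valve 0.61 [264.1, 37.0] [ 624.1 -203.3  100.2] [ 628.8 -202.4   75. ]
wrist top 4432 ((633.566162109375, -203.5746612548828), (39.60821533203125, 69.751708984375), 16.52787971496582)
knob 901 [ 567.2261118  -221.21603424   87.63218562] [ 582.49773386 -205.94942828   91.93374942] ((567.2156372070312, -221.70513916015625), (26.099246978759766, 26.82896614074707), 16.218029022216797)
top top 694 ((659.5321655273438, -194.24256896972656), (105.23412322998047, 70.50562286376953), 14.306266784667969)
knob 2 [ 563.94508305 -221.89289148   90.84259671] [ 569.77552126 -219.03087136   93.79781829] ((563.945068359375, -221.89288330078125), (12.990035057067871, 0.0), 153.85470581054688)
```

View pics/w1.png

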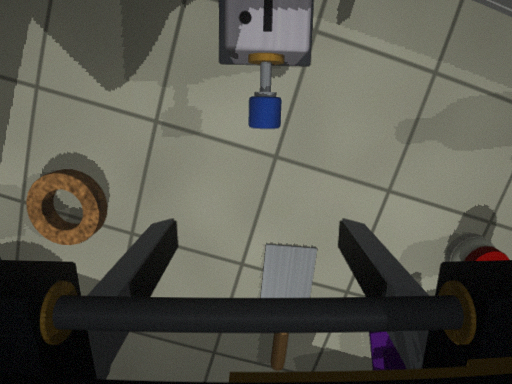

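The wrist view shows the blue knob at (265,112) and the block's front edge at row 62, centred on column 265. The knob cloud puts its centre at (567.5,-221.5) with its top at z≈91 (expected 90). The axis yaw is 16.3°. Adding 93 mm along the axis gives (656,-195), which matches the top-camera block rectangle. The finder alone was about 15 mm off, so I'm using the cloud.

Request:
{"name": "drive_tool", "arguments": {
  "force": 30,
  "rows": [
    {"offset":[22.5,2,0],"spin":0.3,"jaw":94},
    {"offset":[22.5,2,0],"spin":0,"jaw":94},
    {"offset":[22.5,2.5,0],"spin":0,"jaw":94},
    {"offset":[0,0,20],"spin":0,"jaw":94},
    {"offset":[0,0,20],"spin":0,"jaw":94},
    {"offset":[0,0,20],"spin":0,"jaw":94},
    {"offset":[0,0,20],"spin":0,"jaw":94},
    {"offset":[0,0,20],"spin":0,"jaw":94},
    {"offset":[0,0,20],"spin":0,"jaw":70},
    {"offset":[0,0,15],"spin":0,"jaw":60},
    {"offset":[0,0,15],"spin":0,"jaw":50},
    {"offset":[0,0,0],"spin":0,"jaw":44},
    {"offset":[0,0,0],"spin":0,"jaw":40}
  ]
}}

```text
clock: 3.45
eef_pos: [567.8, -221.8, 153.0]
eef_rot: [3.141, -0.0, 0.284]
wrist_force: [-0.5, -0.2, 1.4]
finger_gap: 57.3
```

```bash
python3 - <<'E'
from h import *
s=manip.read_state(); print(s["clock"],s["eef_pos"],s["eef_rot"],s["wrist_force"],s["finger_gap"])
cv2.imwrite("pics/w2.png",cam("wrist")["color"])
E
```

```text
3.45 [ 567.80459266 -221.77881435  152.98933834] [ 3.14141642e+00 -1.97512502e-04  2.83656240e-01] [-0.47760173 -0.20734304  1.38306711] 57.26963360558253
```

View pics/w2.png

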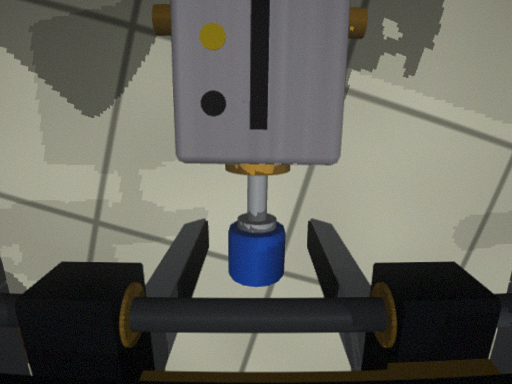

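The knob (258,255) is centred between the jaws. I'll close on it and pull.

Request:
{"name": "drive_tool", "arguments": {
  "rows": [
    {"offset":[0,0,0],"spin":0,"jaw":24},
    {"offset":[0,0,0],"spin":0,"jaw":20},
    {"offset":[0,0,0],"spin":0,"jaw":20},
    {"offset":[0,0,0],"spin":0,"jaw":20},
    {"offset":[0,0,0],"spin":0,"jaw":20},
    {"offset":[0,0,0],"spin":0,"jaw":20}
  ]
}}

```text
clock: 4.1
eef_pos: [567.7, -221.2, 153.1]
eef_rot: [-3.141, -0.0, 0.284]
wrist_force: [-0.9, 4.5, 4.5]
finger_gap: 29.6
```

Request:
{"name": "drive_tool", "arguments": {
  "rows": [
    {"offset":[-3,0,0],"spin":0,"jaw":20},
    {"offset":[-3,0,0],"spin":0,"jaw":20},
    {"offset":[-3,0,0],"spin":0,"jaw":20},
    {"offset":[-3,0,0],"spin":0,"jaw":20},
    {"offset":[-3,0,0],"spin":0,"jaw":20},
    {"offset":[-3,0,0],"spin":0,"jaw":20},
    {"offset":[-3,0,0],"spin":0,"jaw":20},
    {"offset":[-3,0,0],"spin":0,"jaw":20},
    {"offset":[-1,0,0],"spin":0,"jaw":20},
    {"offset":[0,0,0],"spin":0,"jaw":20},
    {"offset":[0,0,0],"spin":0,"jaw":20}
  ]
}}

```text
clock: 5.2
eef_pos: [543.9, -227.8, 153.1]
eef_rot: [-3.14, -0.001, 0.284]
wrist_force: [0.3, 7.6, 4.3]
finger_gap: 29.0
```

```bash
python3 - <<'E'
from h import *
s=manip.read_state(); print(s["clock"],s["eef_pos"],s["eef_rot"],s["wrist_force"],s["finger_gap"])
cv2.imwrite("pics/w3.png",cam("wrist")["color"])
E
```

```text
5.2 [ 543.90333701 -227.7650449   153.08120449] [-3.14037765e+00 -8.83890823e-04  2.83641813e-01] [0.33913597 7.62961922 4.30728953] 28.957495741753277
```

View pics/w3.png

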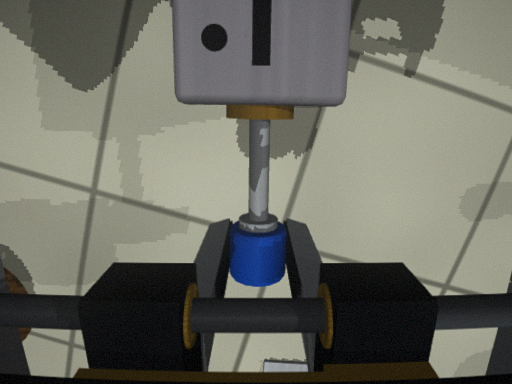

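The knob moved with the gripper by about 25 mm without slipping: it is still at (258,255), with more rod bare. I'll release it, rise and check the pointer.

Request:
{"name": "drive_tool", "arguments": {
  "rows": [
    {"offset":[0,0,0],"spin":0,"jaw":40},
    {"offset":[0,0,0],"spin":0,"jaw":60},
    {"offset":[0,0,0],"spin":0,"jaw":80},
    {"offset":[0,0,0],"spin":0,"jaw":80},
    {"offset":[0,0,0],"spin":0,"jaw":80},
    {"offset":[0,0,-15],"spin":0,"jaw":80},
    {"offset":[0,0,-25],"spin":0,"jaw":80},
    {"offset":[0,0,-25],"spin":0,"jaw":80},
    {"offset":[0,0,-25],"spin":0,"jaw":80},
    {"offset":[0,0,-25],"spin":0,"jaw":80},
    {"offset":[0,0,-25],"spin":0,"jaw":80},
    {"offset":[25,0,0],"spin":0,"jaw":80},
    {"offset":[25,0,0],"spin":0,"jaw":80},
    {"offset":[0,0,0],"spin":0,"jaw":80}
  ]
}}

```text
clock: 6.65
eef_pos: [593.1, -213.8, 293.5]
eef_rot: [3.141, -0.001, 0.285]
wrist_force: [-1.1, 0.2, -0.3]
finger_gap: 80.0
```

```bash
python3 - <<'E'
from h import *
s=manip.read_state(); print(s["clock"],s["eef_pos"],s["wrist_force"],s["finger_gap"])
c=cam("wrist"); t=cam("side")
v,u=np.mgrid[0:384,0:512]; p=cv2.undistortPoints(np.stack([u,v],-1).reshape(-1,1,2).astype(float),c["K"],c["D"])[:,0]
d=c["depth"].reshape(-1,1); X=(np.c_[p,np.ones(len(p))]*d-c["t"])@c["R"]; b,g,r=c["color"].reshape(-1,3).astype(int).T
k=(d[:,0]>0)&(np.hypot(X[:,0]-545,X[:,1]+228)<45)&(b>1.5*g+10)&(b>1.5*r+10)&(X[:,2]>50)
print("knob",k.sum(),cv2.minAreaRect(X[k,:2].astype(np.float32)))
cv2.imwrite("pics/f.png",np.vstack([c["color"][:300],cv2.resize(t["color"][130:350,80:300],(512,290)) ]))
E
```

```text
6.65 [ 593.07778342 -213.75700947  293.54407741] [-1.13951648  0.18446379 -0.34335589] 80.01527426383574
knob 720 ((543.6897583007812, -227.9085693359375), (27.14495086669922, 27.04681396484375), 14.760750770568848)
```

View pics/f.png

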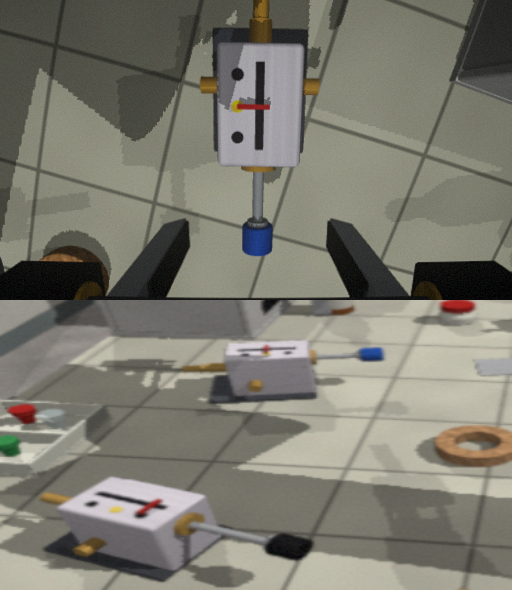

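The red pointer (252,106) sits level with the yellow middle dot (237,106). The knob is free, having moved about 24.5 mm, and the black rod is still fully out.

```bash
python3 -c "
from cell import manip
print(manip.sign_off())"
```

```text
the job is handed in; nothing more can be done
None
```

I pulled the blue knob out to its middle click, let go, and handed the job in at about 6.7 s of the 32 s allowed.

- **Blue knob:** after release, the wrist camera showed the red pointer on the yellow middle dot. The knob had moved about 24.5 mm (25 mm expected).
- **Robot clear:** the gripper was open and raised about 140 mm above the grasp height. The wrist force read about 1 N, so nothing was being touched. The highest wrist force I read was about 9 N, while holding the knob.
- **Black knob:** I never went near it, and the side camera shows it still fully out.
- **Disagreement:** the finder network placed the blue knob about 15 mm off in the top view. I used the colour and depth cloud from the wrist camera instead, which agreed with the block's position and with where the jaws closed.

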